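Centre the egg cup on its serving stand

ROBOT

A 6-joint arm with a two-finger parallel gripper is mounted at the origin on a cart in front of the work surface, level with it; the furniture and walls round the work are solid. World frame = base frame: x ahead of the robot, y to its left, z up, the work surface at z = 0. Lengths are in m, angles in rad, forces in N, time in s.
With the tool pointing down it reaches from about 0.25 to 0.725 m from the base axis. Payload 4 kg.
Tool frame: the origin (TCP) lies midway between the tips of the shut fingers; the grasp point (between the pads) lies 19 mm behind it; z points along the fingers, y is the line along which they close (so a half turn about z gives the same grasp; the last joint's range is limited). The gripper opens to 85 mm and grips with 20 to 120 N. Pads are 22 mm wide; open, the fingers measure 114 mm over their backs; the gripper's body (76 mm by 85 mm) begins 54 mm behind the grasp point. The pads swing forward as they close: fully open they stand 13 mm farther back than shut.
Start: joints at [1.278, 0.241, 0.005, 1.335, 0, 1.571], TCP at [0.144, 0.479, 0.231] pointing down, gripper open.
Joint ranges: [-2.72, 2.72], [-1.05, 1.87], [-1.09, 1.28], [-1.99, 2.15], [-1.42, 1.44], [-3.14, 3.14]. Speed limits (rad/s): [2.79, 2.79, 3.14, 3.14, 3.14, 3.14].

INTERFACE

Orientations are given as a unit quaternion [x, y, z, w].
In Python, from workcell import status, camera, get_calibration, ticket gives the robot as it stands.
- The arm moves only by the shell command python3 -m creep 'ROWS' [OPENING]. ROWS is JSON, a list of rows, each a list of 6 numbers: the shift along the world's x, y, z in cm, then the turn, a rotation vector about the world's x, y, z in degrees. A call has 1 to 8 rows; each row shifts and turns the commanded pose from where the row before left it; what a row does not reach is not made up. A row lasts 1/10 s, in which the tool goes at most 50 mm and 8.59 degrees, less where a joint would pass 70% of its speed; a pose out of reach is approached as far as the arm can. A call is refused whole if a number of a shift passes 5 or a number of a turn 8.59, either way. A call with a gripper value outside its range is refused whole. OPENING is the opening, from -1 (shut) to 1 (fully open), so that 0 is half open, set as the call begins (- or left out, the last holds). The fingers move at their own pace and stop on an object; the grip force is fixed at half the most. Time passes only in rows, so rows that do not move let the fingers close. It gives the time, the measured TCP pose, the force, the opening and the grip force at its end, in the units of the state.
- status.get_obs(): the state, without advancing time (a new reading comes with each control period).
- camera(name): name is "scene" or "top" or "wrist"; returns the picture (400x640x3 uint8, red, green, blue); there is no depth.
- get_calibration(name): a dict with "fx", "fy", "cx", "cy" (pixels), "rvec" (rotation vector, rad) and "tvec" (3), from world to camera coordinates, as OpenCV has them; the wrist camera has in their place "tool_from_camera" (4x4, takes a point from camera to tool coordinates, whose origin is the TCP and whose axes are the flange's). Camera axes: x right, y down, z forward; pixel columns grow to the right and rows downward; lengths in m; the calibration is good to about 2 mm. A picture is of the moment at which its call begins: read the wrist's pose just before it. get_calibration takes no time and is no camera call.
- ticket.job_done(): hands the job in; it is judged then, once.
The state is a dict: "clock": time; "joint_pos": joint angles; "joint_vel": joint speeds; "tau": joint torques, N m; "eef_pos": TCP position; "tool_rot": TCP orientation; "ft_force": force on the tool from outside, world axes, zero at the start; "ft_torque": the same for the moment, N m; "grip_width": finger opening in m; "grasp_force": force on a finger pad.
Only numpy, scipy, OpenCV 4.12 (cv2) and the standard library are available. Lean on these libraries where they do the work, as an engineer would, in place of code of your own. Each camera call takes 0.05 s, during which the arm holds its last target. There are 200 camera calls.

TASK

The blue egg cup with the egg in it stands near the edge of the small round wooden stand. Push it gently from outside with the fingertips until it stands upright in the middle of the stand, right over the ring inlaid there, with the egg still in it; then take the hand away. Do not take the cup or the egg between the fingers or lift them, do not shift the stand, and leave the other things on the worktop alone.

Things in the scene. Friction and masses are not known exactly. Their poses are not given: they have to be found in the camera images.
- stand: small round serving stand of brown wood, 100 mm across the top, 28 mm high, with an 88 mm foot and a narrower 60 mm neck; it stands loose on the worktop, 0.9 kg. Origin: centre of its underside, z up
- stand_middle (a point): the middle of the stand's flat top, 28 mm above the worktop; a thin flush dark ring (43 mm outside diameter, lighter wood inside it) is inlaid round it
- egg_cup: blue egg cup, loose on the stand, about 0.13 kg: a narrow flat foot 30 mm across, widening to a round belly 52 mm across 18 mm above the foot, rim 50 mm across at 34 mm. Slippery glazed (friction about 0.4), so it slides when pushed at the belly, and tips over when pushed at the top of the egg. Starts 20 to 31 mm off the middle of the stand, in any direction. Origin: centre of the underside of its foot, z up
- egg_cup_belly (a point): the point on the egg cup's axis at the height of its widest part (52 mm across), 18 mm above its foot
- egg_middle (a point): centre of the light brown egg, 41 mm across and 52 mm tall, 55 g, that stands loosely upright in the cup with its lower end 9 mm above the cup's foot and its top 61 mm above it
- salt_shaker: white salt shaker, 43 mm across, 105 mm tall, loose, a bystander to the right. Origin: centre of its underside
- garlic: garlic bulb, about 52 mm, loose, a bystander. Origin: centre of its underside
- tea_spoon: tea spoon with a blue handle, 138 x 27 x 13 mm, lying loose on the worktop, a bystander. Origin: centre of its underside
- katori: small steel bowl, 72 mm across, 34 mm high, loose, a bystander. Origin: centre of its underside
- egg: the same egg; origin: centre of its lower end, z up
Mind the look-alikes: they are no part of the job. Several things have the shape of the egg_cup; the one meant has the colours described above.

How it is judged:
By the outcome, as a careful person would: the job done as asked, in the order asked, and still so for the second after the job is handed in, with the robot touching nothing.
It also fails if it takes over 58 s, if anything falls off the work surface, if the arm or the gripper's body presses on something with over 40 N, if the wrist force passes 120 N, or if a joint passes its speed limit or range.

## Working session

There is one attempt and no reset: what is moved stays moved. The work goes in short steps, Python scripts to look and compute and a shell command to move; the robot and the scene stay as the last step left them, time stands still between calls to the robot, and variables do not carry over. Pictures are saved under pics/ and viewed, at most 10 in all, crops included, and the job is handed in when it is done.

```bash
mkdir -p pics
python3 - <<'E'
from workcell import status, camera, get_calibration
import cv2
for n in("top","scene"):
    im=camera(n); cv2.imwrite(f"pics/{n}0.png",im[:,:,::-1]); print(n,get_calibration(n))
o=status.get_obs();print(o['clock'],o['eef_pos'],o['tool_rot'],o['grip_width'])
E
```

```text
top {'fx': 375.63877944611, 'fy': 375.63877944611, 'cx': 320.48617006478116, 'cy': 208.0025229732396, 'rvec': array([ 2.14591905, -2.11380237,  0.15968188]), 'tvec': array([-0.12449883,  0.64088077,  0.80171945])}
scene {'fx': 446.06823104016144, 'fy': 446.06823104016144, 'cx': 317.526609485818, 'cy': 200.43789727944596, 'rvec': array([ 0.62820636, -2.56861036,  1.31002003]), 'tvec': array([0.50407171, 0.2994621 , 0.69365847])}
0.1 [0.14415234 0.47817311 0.23050359] [ 1.45873415e-01  9.89302810e-01 -9.38619148e-04 -1.26872339e-04] 0.08531985154499253
```

View pics/top0.png

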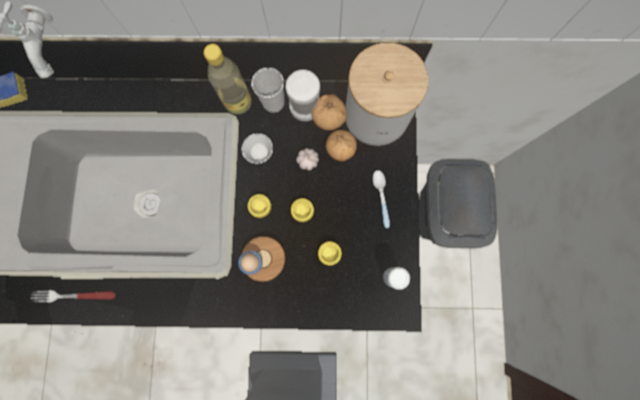

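View pics/scene0.png

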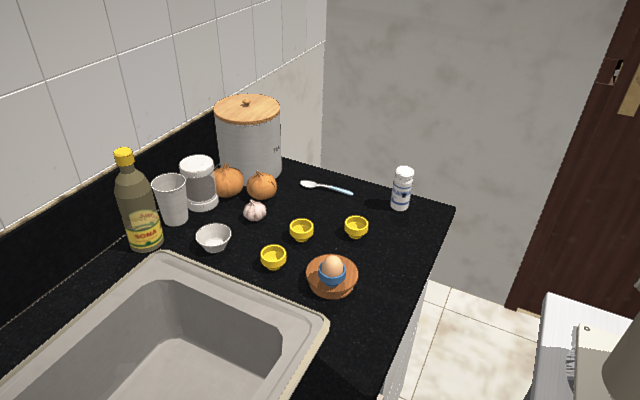

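Top view: the stand is at about (262,259) with the blue cup on its left at (250,262), and yellow look-alikes sit up and to the right. In the scene view the stand is at (332,276) and the cup at (332,270). Next I'll measure them.

```bash
cat > h.py <<'E'
import numpy as np, cv2
from workcell import status, camera, get_calibration
from scipy.spatial.transform import Rotation as R
def cam(n,o=None):
    c=get_calibration(n); K=np.array([[c['fx'],0,c['cx']],[0,c['fy'],c['cy']],[0,0,1]])
    if 'rvec' in c:
        r=R.from_rotvec(c['rvec']).as_matrix(); return K,r,np.array(c['tvec'])
    T=np.eye(4);T[:3,:3]=R.from_quat(o['tool_rot']).as_matrix();T[:3,3]=o['eef_pos']
    W=np.linalg.inv(T@np.array(c['tool_from_camera'])); return K,W[:3,:3],W[:3,3]
def ray(C,u,v,z):
    K,r,t=C; d=r.T@np.linalg.solve(K,[u,v,1]); o=-r.T@t
    return o+d*(z-o[2])/d[2]
def proj(C,p):
    K,r,t=C; q=K@(r@np.array(p)+t); return q[:2]/q[2]
def mask(im,kind):
    h=cv2.cvtColor(im,cv2.COLOR_RGB2HSV)
    if kind=='blue': return cv2.inRange(h,(98,90,40),(125,255,255))
    return cv2.inRange(h,(3,70,50),(22,255,255))
def snap(n,name=None):
    o=status.get_obs(); im=camera(n)
    if name: cv2.imwrite(f'pics/{name}.png',im[:,:,::-1])
    return im,cam(n,o),o
def big(m,near=None):
    cs=cv2.findContours(m,cv2.RETR_EXTERNAL,cv2.CHAIN_APPROX_NONE)[0]
    cs=[c for c in cs if len(c)>12]
    if near is not None: cs=[c for c in cs if abs(cv2.pointPolygonTest(c,near,True))<40]
    return max(cs,key=cv2.contourArea)
E
python3 - <<'E'
from h import *
for n,near in(('top',(262.,259.)),('scene',(332.,276.))):
    im=cv2.imread(f'pics/{n}0.png')[:,:,::-1].copy(); C=cam(n)
    m=mask(im,'brown')|mask(im,'blue'); w=np.zeros_like(m); x,y=map(int,near); w[y-40:y+40,x-40:x+40]=255
    c=big(m&w); hull=cv2.convexHull(c)
    pts=np.array([ray(C,*p[0],.028)[:2] for p in c])
    # robust circle radius 50mm
    from scipy.optimize import least_squares
    s=least_squares(lambda q:np.hypot(*(pts-q).T)-.05,pts.mean(0),loss='soft_l1',f_scale=.001)
    print(n,'stand',s.x,'res',np.round(1e3*np.std(s.fun),1))
    b=big(mask(im,'blue')&w); bm=cv2.boundingRect(b); print('blue box',bm, 'midpt at z.046', ray(C,bm[0]+bm[2]/2-.5,bm[1]+bm[3]/2-.5,.05))
    cv2.imwrite(f'pics/{n}_c.png',cv2.resize(im[y-40:y+40,x-40:x+40,::-1],(480,480),interpolation=cv2.INTER_CUBIC))
print(proj(cam('top'),[.144,.479,.23]))
a=np.hstack([cv2.imread(f'pics/{n}_c.png')[:,:400] for n in('top','scene')]);cv2.imwrite('pics/cc.png',a)
E
```

```text
top stand [0.52901425 0.01369596] res 13.4
blue box (258, 255, 3, 13) midpt at z.046 [0.52131303 0.02034761 0.05      ]
scene stand [0.5254198  0.02011187] res 4.3
blue box (319, 263, 27, 24) midpt at z.046 [0.51523781 0.04236476 0.05      ]
[-54.27775886 490.18231837]
```

View pics/cc.png

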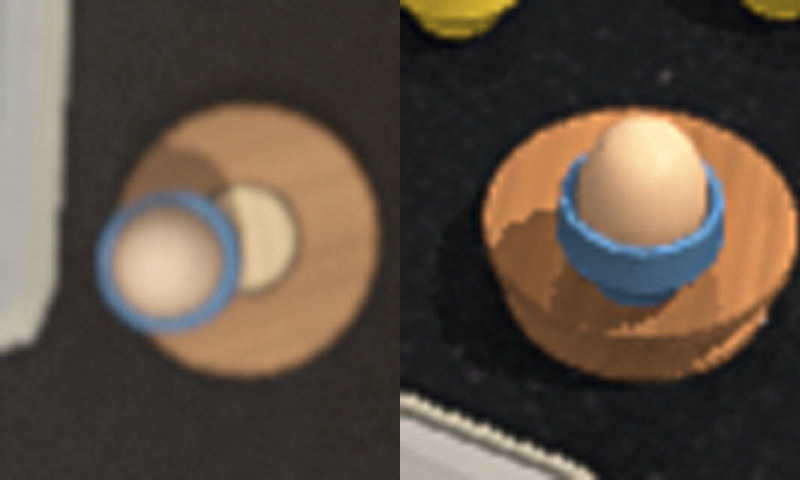

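The crop shows both clearly. In the top view the stand disc is centred near crop (249,240), which is (263.5,259). The cup rim is centred at crop (169,262), which is (250.2,262.7). In the scene view the rim is centred near (332,268).

Run:
```python
from h import *
from scipy.optimize import least_squares
for n,(x,y),bl in(('top',(262,259),0),('scene',(332,276),0)):
    im=cv2.imread(f'pics/{n}0.png')[:,:,::-1].copy(); C=cam(n)
    h=cv2.cvtColor(im,cv2.COLOR_RGB2HSV); w=np.zeros(h.shape[:2],np.uint8); w[y-40:y+40,x-40:x+40]=255
    m=cv2.inRange(h,(3,70,70),(20,255,255))&w; b=cv2.inRange(h,(98,70,50),(125,255,255))&w
    b=cv2.morphologyEx(b,cv2.MORPH_CLOSE,np.ones((3,3),np.uint8))
    def circ(c,z,r,g):
        p=np.array([ray(C,*q[0],z)[:2] for q in c]); return least_squares(lambda q:np.hypot(*(p-q).T)-r,g,loss='soft_l1',f_scale=.0008).x
    c=max(cv2.findContours(m|b,0,cv2.CHAIN_APPROX_NONE)[0],key=cv2.contourArea)
    print(n,'stand',circ(c,.028,.05,[.515,.02]))
    bs=cv2.findContours(b,0,cv2.CHAIN_APPROX_NONE)[0]; q=np.vstack(bs)
    print(' cup',circ(q,.062,.025,[.51,.045]),cv2.boundingRect(q),len(q))
print('hand: stand',ray(cam('top'),263.1,258.6,.028),ray(cam('scene'),331.7,273,.028))
print('hand: cup',ray(cam('top'),249.8,262.3,.062),ray(cam('scene'),331.7,268,.062))
```

```text
top stand [0.52837844 0.01448128]
 cup [0.51852199 0.03998734] (238, 252, 23, 22) 85
scene stand [0.52559715 0.01917269]
 cup [0.51383624 0.04813148] (318, 262, 28, 25) 93
hand: stand [0.52735337 0.01503175 0.028     ] [0.52581409 0.01922027 0.028     ]
hand: cup [0.51791877 0.03837586 0.062     ] [0.51812622 0.03870693 0.062     ]
```

```bash
python3 -m creep '[[2.2,-2.4,0,0,0,-6.6],[2.2,-2.4,0,0,0,-6.6],[2.2,-2.4,0,0,0,-6.6],[2.2,-2.4,0,0,0,-6.6],[2.2,-2.4,0,0,0,-6.6],[2.2,-2.4,0,0,0,-6.6],[2.2,-2.4,0,0,0,-6.6],[2.2,-2.4,0,0,0,-6.6]]' -0.5
python3 -m creep '[[2.2,-2.4,-1,0,0,0],[2.2,-2.4,-1,0,0,0],[2.2,-2.4,-1,0,0,0],[2.2,-2.4,-1,0,0,0],[2.2,-2.4,-1,0,0,0],[2.2,-2.4,-1,0,0,0],[2.2,-2.4,-1,0,0,0],[0,0,0,0,0,0]]'
python3 - <<'E'
from h import *
im,C,o=snap('wrist','w1'); print(o['clock'],o['eef_pos'],R.from_quat(o['tool_rot']).as_matrix().round(3),o['grip_width']); print(get_calibration('wrist'))
print('cup',proj(C,[.518,.0395,.062]),'stand',proj(C,[.527,.0155,.028]))
E
```

```text
clock: 0.9
eef_pos: [0.3208, 0.2854, 0.231]
tool_rot: [0.572, 0.82, -0.0, -0.0]
ft_force: [-0.5, 0.4, -0.7]
grip_width: 0.0214
grasp_force: 0.0
clock: 1.7
eef_pos: [0.4753, 0.1159, 0.1594]
tool_rot: [0.572, 0.82, -0.001, -0.0]
ft_force: [-0.7, 1.4, 0.4]
grip_width: 0.0214
grasp_force: 0.0
1.7 [0.47533723 0.11594272 0.1593774 ] [[-0.345  0.939 -0.002]
 [ 0.939  0.345 -0.002]
 [-0.001 -0.003 -1.   ]] 0.021429912689570087
{'fx': 329.11146952023887, 'fy': 329.11146952023887, 'cx': 315.87089785715847, 'cy': 204.49516227056824, 'tool_from_camera': array([[-4.19666499e-04, -9.47552001e-01, -3.19601359e-01,
         8.16935612e-02],
       [ 9.99999906e-01, -3.61477945e-04, -2.41386049e-04,
        -2.45867907e-04],
       [ 1.13196992e-04, -3.19601430e-01,  9.47552064e-01,
        -1.42918579e-01],
       [ 0.00000000e+00,  0.00000000e+00,  0.00000000e+00,
         1.00000000e+00]])}
cup [332.60511866 300.91459834] stand [330.79309447 302.49841567]
```

View pics/w1.png

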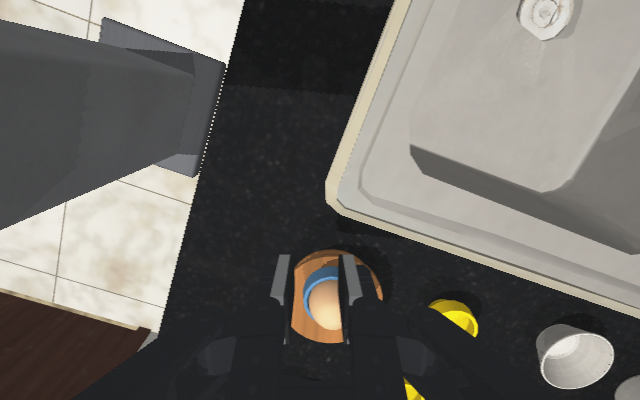

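The wrist view shows the cup rim at about (338,300) between the fingers, with the stand behind it. I'm well placed, so I'll go down behind the cup with the hand tilted so the fingertips lead.

```bash
python3 -m creep '[[0.4,-0.3,-2,-2.35,-0.87,0],[0.4,-0.3,-2,-2.35,-0.87,0],[0.4,-0.3,-2,-2.35,-0.87,0],[0.4,-0.3,-2,-2.35,-0.87,0],[0.4,-0.3,-2,0,0,0],[0.3,-0.2,-1.6,0,0,0],[0,0,0,0,0,0]]'
python3 - <<'E'
from h import *
im,C,o=snap('wrist','w2'); it,_,_=snap('top','t2'); print(o['clock'],o['eef_pos'])
print(R.from_quat(o['tool_rot']).as_matrix().round(3))
print('cup',proj(C,[.518,.0395,.062]),'stand',proj(C,[.527,.0155,.028]))
c=cv2.resize(it[199:299,202:302],(400,400),interpolation=cv2.INTER_CUBIC)
cv2.imwrite('pics/v2.png',np.hstack([c,im[:,120:520]])[:,:,::-1])
E
```

```text
clock: 2.45
eef_pos: [0.495, 0.102, 0.0434]
tool_rot: [0.568, 0.819, -0.052, 0.07]
ft_force: [0.1, 0.0, 1.0]
grip_width: 0.0212
grasp_force: 0.0
2.45 [0.49498721 0.10198453 0.04336205]
[[-0.346  0.937  0.056]
 [ 0.922  0.35  -0.164]
 [-0.173 -0.005 -0.985]]
cup [315.71262332 388.84537213] stand [316.07152487 362.72776588]
```

View pics/v2.png

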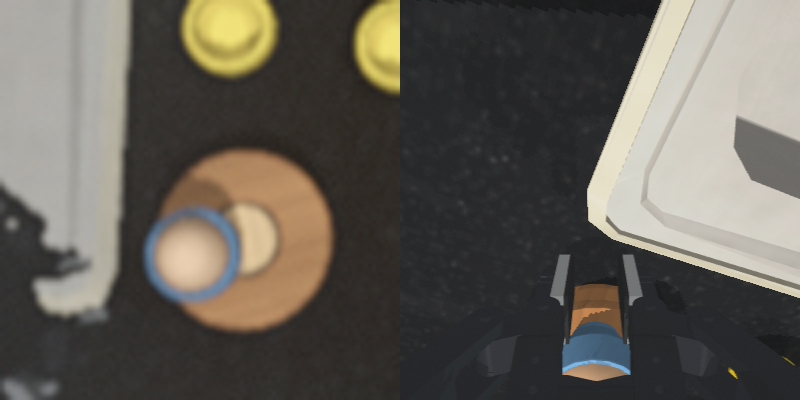

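In the top view the cup hasn't moved. In the wrist view the rim's apex is at x≈317, centred between the fingers as predicted at 316. I'll approach and push slowly.

```bash
python3 -m creep '[[0.17,-0.47,0,0,0,0],[0.17,-0.47,0,0,0,0],[0.17,-0.47,0,0,0,0],[0.17,-0.47,0,0,0,0],[0.1,-0.28,0,0,0,0],[0.07,-0.19,0,0,0,0],[0.07,-0.19,0,0,0,0],[0.05,-0.14,0,0,0,0]]'
python3 -m creep '[[0.05,-0.14,0,0,0,0],[0.05,-0.14,0,0,0,0],[0.05,-0.14,0,0,0,0],[0.05,-0.14,0,0,0,0],[0.05,-0.14,0,0,0,0],[0.05,-0.14,0,0,0,0],[0.05,-0.14,0,0,0,0],[0,0,0,0,0,0]]'
python3 - <<'E'
from h import *
im,C,o=snap('wrist','w3'); it,_,_=snap('top','t3'); print(o['clock'],o['eef_pos'])
c=cv2.resize(it[199:299,202:302],(400,400),interpolation=cv2.INTER_CUBIC)
cv2.imwrite('pics/v3.png',np.hstack([c,im[:,120:520]])[:,:,::-1])
E
```

```text
clock: 3.35
eef_pos: [0.507, 0.0748, 0.0452]
tool_rot: [0.568, 0.818, -0.05, 0.072]
ft_force: [0.4, -0.3, -0.1]
grip_width: 0.0219
grasp_force: 0.0
clock: 4.15
eef_pos: [0.5106, 0.0649, 0.0453]
tool_rot: [0.568, 0.818, -0.05, 0.072]
ft_force: [0.1, 0.2, -0.3]
grip_width: 0.0214
grasp_force: 0.2
4.15 [0.5106168  0.06491282 0.0452888 ]
```

View pics/v3.png

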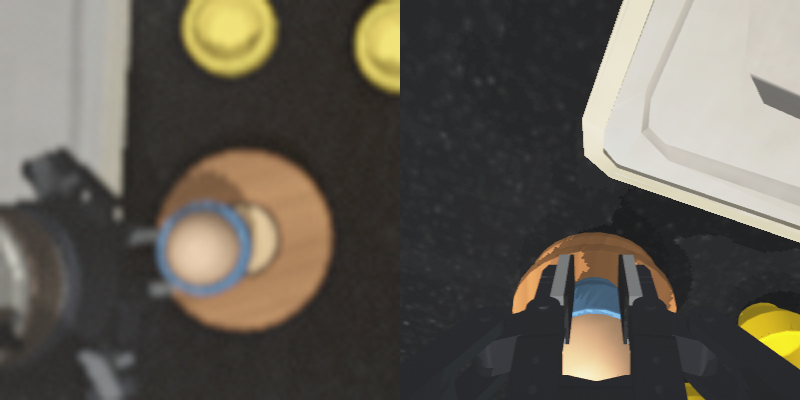

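The top view shows the cup upright and moving right, with its rim now at crop (204,249). The fingers sit behind its left side. Next I'll measure how far remains.

```bash
cat > meas.py <<'E'
from h import *
import sys
from scipy.optimize import least_squares
C=cam('top')
def fit(p,z,r,g):
    q=np.array([ray(C,*a,z)[:2] for a in np.array(p).reshape(-1,2)])
    return least_squares(lambda s:np.hypot(*(q-s).T)-r,g,loss='soft_l1',f_scale=.0008).x*1e3
def run(im):
    S=4; im=cv2.resize(im[215:305,215:310],None,fx=S,fy=S,interpolation=cv2.INTER_CUBIC)
    f=lambda c:c.reshape(-1,2)/S+[215-.375,215-.375]
    h=cv2.cvtColor(im,cv2.COLOR_RGB2HSV)
    b=cv2.inRange(h,(98,70,50),(125,255,255)); m=cv2.inRange(h,(3,70,70),(20,255,255))
    hb=cv2.convexHull(max(cv2.findContours(b,0,1)[0],key=cv2.contourArea)); 
    k=np.zeros_like(b); cv2.fillPoly(k,[hb],255); hb=max(cv2.findContours(k,0,cv2.CHAIN_APPROX_NONE)[0],key=len)
    s=max(cv2.findContours(m|k,0,cv2.CHAIN_APPROX_NONE)[0],key=cv2.contourArea)
    c=fit(f(hb),.062,.025,[.52,.03]); t=fit(f(s),.028,.05,[.527,.015])
    print('cup',c.round(1),'stand',t.round(1),'to go',(t-c).round(1))
if __name__=='__main__':
    for n in sys.argv[1:]: run(cv2.imread(f'pics/{n}.png')[:,:,::-1].copy())
    if len(sys.argv)<2: run(camera('top'))
E
python3 meas.py top0 t2 t3
```

```text
cup [518.3  39.6] stand [528.7  13.9] to go [ 10.5 -25.7]
cup [518.3  39.8] stand [528.8  13.9] to go [ 10.5 -25.9]
cup [522.5  33.9] stand [528.7  14.5] to go [  6.2 -19.4]
```

```bash
python3 -m creep '[[0.05,-0.14,0,0,0,0],[0.05,-0.14,0,0,0,0],[0.05,-0.14,0,0,0,0],[0.05,-0.14,0,0,0,0],[0.04,-0.14,0,0,0,0],[0.04,-0.14,0,0,0,0],[0.04,-0.14,0,0,0,0],[0.04,-0.14,0,0,0,0]]'
python3 -m creep '[[0.04,-0.14,0,0,0,0],[0.03,-0.1,0,0,0,0],[0.03,-0.1,0,0,0,0],[0,0,0,0,0,0]]'
python3 meas.py
```

```text
clock: 5.05
eef_pos: [0.5142, 0.0538, 0.0453]
tool_rot: [0.568, 0.818, -0.05, 0.072]
ft_force: [-0.7, 1.0, -1.2]
grip_width: 0.0217
grasp_force: 0.4
clock: 5.45
eef_pos: [0.5152, 0.0504, 0.0453]
tool_rot: [0.568, 0.818, -0.05, 0.072]
ft_force: [-0.0, 0.4, 0.3]
grip_width: 0.0212
grasp_force: 0.2
cup [526.8  18.7] stand [528.3  14.6] to go [ 1.5 -4.1]
```

```bash
python3 -m creep '[[0.04,-0.1,0,0,0,0],[0.03,-0.1,0,0,0,0],[0.04,-0.1,0,0,0,0],[0.02,-0.06,0,0,0,0],[0,0,0,0,0,0]]'
python3 meas.py
python3 - <<'E'
from h import *
im,_,_=snap('scene','s4'); it,_,_=snap('top','t4')
C=cam('scene')
r=lambda a:cv2.resize(a,(400,400),interpolation=cv2.INTER_CUBIC)
cv2.imwrite('pics/v4.png',np.hstack([r(it[219:299,222:302]),r(im[236:316,292:372])])[:,:,::-1])
E
```

```text
clock: 6.0
eef_pos: [0.5164, 0.0468, 0.0453]
tool_rot: [0.568, 0.818, -0.05, 0.072]
ft_force: [0.1, 0.2, 0.0]
grip_width: 0.0215
grasp_force: 0.3
cup [528.3  15.7] stand [528.1  14.7] to go [-0.1 -1. ]
```

View pics/v4.png

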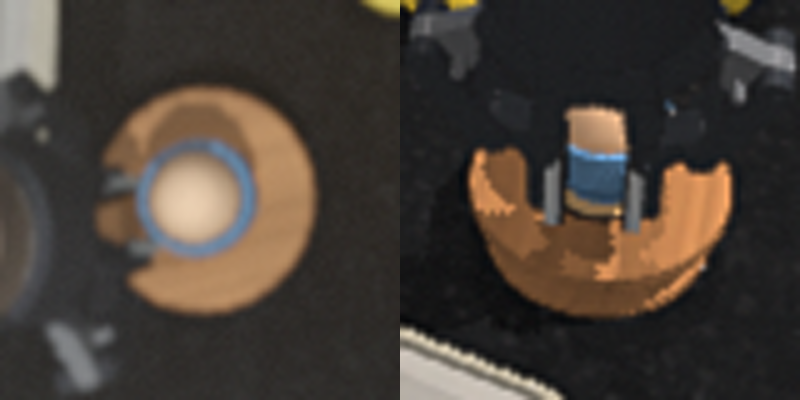

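The cup is upright and nearly central: rim at top crop (197,197), stand at (208,200), and most of that gap is parallax. I'll back off and check both views unobstructed.

```bash
python3 -m creep '[[-0.1,0.28,0,0,0,0],[-0.2,0.56,0,0,0,0],[-0.35,0.94,0,0,0,0],[-0.35,0.94,0,0,0,0],[-0.35,0.94,0,0,0,0],[-0.35,0.94,0,0,0,0],[-0.35,0.94,0,0,0,0],[-0.35,0.94,0,0,0,0]]'
python3 -m creep '[[0,1,3,0,0,0],[0,2,3,0,0,0],[0,3,3,0,0,0],[0,3,3,0,0,0],[0,3,3,0,0,0],[0,0,0,0,0,0]]'
python3 meas.py
python3 - <<'E'
from h import *
im,_,_=snap('scene','s5'); it,_,_=snap('top','t5')
r=lambda a:cv2.resize(a,(400,400),interpolation=cv2.INTER_CUBIC)
cv2.imwrite('pics/v5.png',np.hstack([r(it[219:299,222:302]),r(im[236:316,292:372])])[:,:,::-1])
for n,p in(('top',(222,219)),('scene',(292,236))):
    C=cam(n)
    # predicted displacement of rim centre from stand-top centre if cup is centred
    a=proj(C,[.527,.016,.028]);b=proj(C,[.527,.016,.062]);e=proj(C,[.527,.016,.089]);print(n,((b-a)*5).round(1),((e-a)*5).round(1),((a-p)*5).round(1), (5*(proj(C,[.537,.016,.028])-a)).round(1),(5*(proj(C,[.527,.026,.028])-a)).round(1))
E
```

```text
clock: 6.95
eef_pos: [0.4921, 0.1127, 0.0453]
tool_rot: [0.568, 0.818, -0.05, 0.072]
ft_force: [-0.6, -0.5, -0.6]
grip_width: 0.0214
grasp_force: 0.0
clock: 7.55
eef_pos: [0.4947, 0.2369, 0.1999]
tool_rot: [0.567, 0.819, -0.045, 0.074]
ft_force: [-0.3, -0.6, 0.1]
grip_width: 0.0211
grasp_force: 0.0
cup [528.2  15.8] stand [527.7  16.7] to go [-0.6  0.9]
top [-12.7  -2.3] [-23.5  -4.2] [203.4 198.7] [  0.9 -22. ] [-21.8  -0.3]
scene [  3.8 -64.9] [   6.9 -118.8] [199.3 178.6] [-23.6  -8.9] [-11.3  16.8]
```

View pics/v5.png

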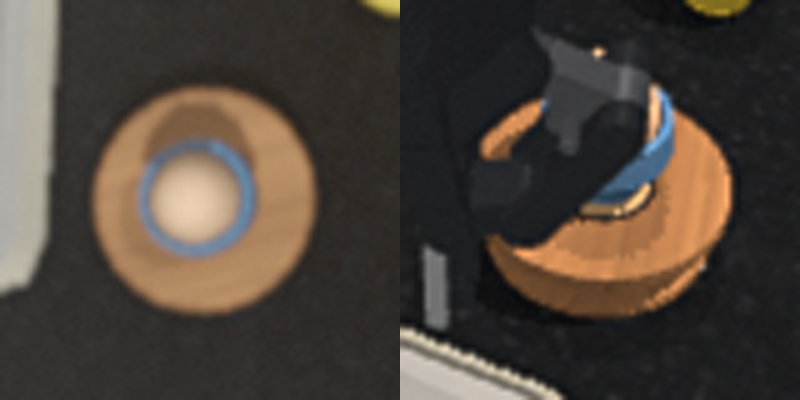

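The top view shows the stand centred at (204.5,200) and the rim at (197,197.5). The centred offset should be (-12.7,-2.3), so there may be 1–2 mm of overshoot. The hand blocks the scene view, so I'll clear it and check there.

```bash
python3 -m creep '[[-2,2.2,1,0,0,0],[-2.5,2.5,1,0,0,0],[-2.5,2.5,1,0,0,0],[-2.5,2.5,0,0,0,0],[-2.5,2.5,0,0,0,0],[-2.5,2.5,0,0,0,0],[-2.5,2.5,0,0,0,0],[0,0,0,0,0,0]]'
python3 meas.py
python3 - <<'E'
from h import *
im,_,_=snap('scene','s6'); 
r=cv2.resize(im[246:306,300:364],(800,600)[:1]*1+(600,) if 0 else (640,600),interpolation=cv2.INTER_CUBIC)
cv2.imwrite('pics/v6.png',r[:,:,::-1])
C=cam('scene');p=(300,246)
for q in([.527,.016,.028],[.527,.016,.062]):print(((proj(C,q)-p)*10).round(1))
a=proj(C,[.527,.016,.028])
print((10*(proj(C,[.537,.016,.028])-a)).round(1),(10*(proj(C,[.527,.026,.028])-a)).round(1))
E
```

```text
clock: 8.5
eef_pos: [0.3197, 0.4045, 0.2233]
tool_rot: [0.567, 0.819, -0.052, 0.071]
ft_force: [-0.4, 0.4, 0.1]
grip_width: 0.0214
grasp_force: 0.0
cup [528.3  15.8] stand [527.6  16.6] to go [-0.7  0.9]
[318.6 257.1]
[326.2 127.2]
[-47.2 -17.7] [-22.6  33.6]
```

View pics/v6.png

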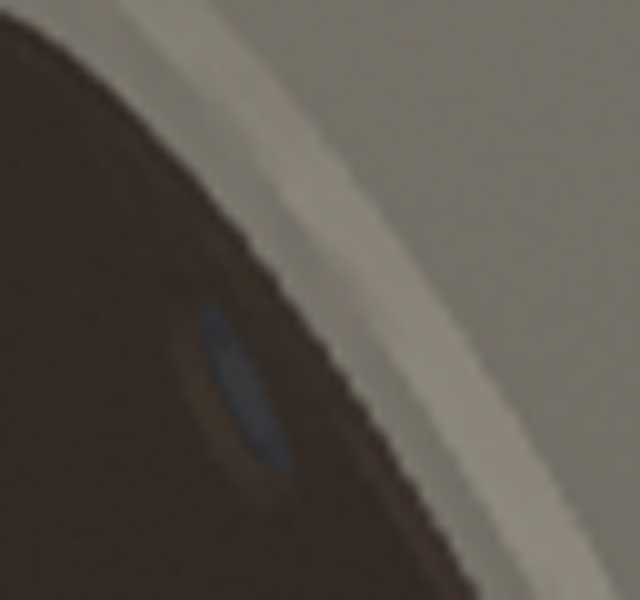

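The arm is right in front of the scene camera, so that picture shows nothing useful. I'll go back near the start pose, where the view was clear.

```bash
python3 -m creep '[[-2.5,1,0,0,0,0],[-2.5,1,0,0,0,0],[-2.5,1,0,0,0,0],[-2.5,1,0,0,0,0],[-2.5,1,0,0,0,0],[-2.5,1,0,0,0,0],[-2.5,1,0,0,0,0],[0,0,0,0,0,0]]'
python3 - <<'E'
from h import *
im,_,_=snap('scene','s7'); 
r=cv2.resize(im[246:306,300:364],(640,600),interpolation=cv2.INTER_CUBIC)
C=cam('scene');p=(300,246); print('meanbrightness',im[246:306,300:364].mean(),'cam',-C[1].T@C[2])
h=cv2.cvtColor(r,cv2.COLOR_RGB2HSV)
def draw(c,z,rad,col):
    t=np.linspace(0,2*np.pi,120); q=[((proj(C,[c[0]+rad*np.cos(a),c[1]+rad*np.sin(a),z])-p+.5)*10) for a in t]
    for a in q: cv2.circle(r,tuple(int(v) for v in a),0,col,-1)
cv2.imwrite('pics/v7.png',r[:,:,::-1])
E
```

```text
clock: 9.4
eef_pos: [0.1466, 0.4733, 0.2245]
tool_rot: [0.568, 0.818, -0.051, 0.072]
ft_force: [2.0, -1.3, 0.1]
grip_width: 0.0213
grasp_force: 0.0
meanbrightness 76.48828125 cam [0.29018619 0.57511512 0.64028313]
```

View pics/v7.png

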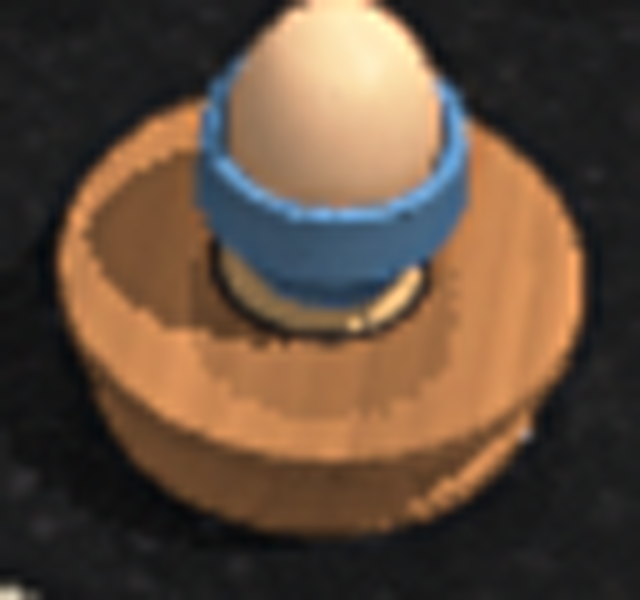

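This view is clear. The ring and stand are centred at about x=322. The visible gap between ring and foot is larger at the bottom (foot y≈305, ring y≈340), and the rim is centred at x≈335. So the cup is upright but about 2.5 mm past the middle, towards -y. There's plenty of time, so I'll nudge it back from the opposite side.

```bash
python3 -m creep '[[2,-2.57,0,0,0,0],[2,-2.57,0,0,0,0],[2,-2.57,0,0,0,0],[2,-2.57,0,0,0,0],[2,-2.57,0,0,0,0],[2,-2.57,0,0,0,0],[2,-2.57,0,0,0,0],[2,-2.57,0,0,0,0]]' >/dev/null
python3 -m creep '[[2,-2.57,0,0,0,0],[2,-2.57,0,0,0,0],[2,-2.57,0,0,0,0],[2,-2.57,0,0,0,0],[2,-2.57,0,4.7,1.75,0],[2,-2.57,0,4.7,1.75,0],[2,-2.57,0,4.7,1.75,0],[2,-2.57,0,4.7,1.75,0]]'
python3 -m creep '[[2,-2.57,0,0,0,0],[2,-2.57,0,0,0,0],[2,-2.57,0,0,0,0],[2,-2.57,0,0,0,0],[0,0,0,0,0,0],[0,0,0,0,0,0]]'
```

```text
clock: 11.05
eef_pos: [0.4679, 0.0591, 0.2257]
tool_rot: [0.57, 0.817, 0.051, -0.072]
ft_force: [0.9, 1.5, 0.3]
grip_width: 0.0214
grasp_force: 0.0
clock: 11.65
eef_pos: [0.5467, -0.0427, 0.2244]
tool_rot: [0.57, 0.817, 0.049, -0.073]
ft_force: [0.5, -0.8, -1.1]
grip_width: 0.0212
grasp_force: 0.0
```

```bash
python3 -m creep '[[0,0,-2.5,0,0,0],[0,0,-2.5,0,0,0],[0,0,-2.5,0,0,0],[0,0,-2.5,0,0,0],[0,0,-2.5,0,0,0],[0,0,-2.5,0,0,0],[0,0,-2,0,0,0],[0,0,-0.9,0,0,0]]'
python3 -m creep '[[-0.17,0.47,0,0,0,0],[-0.17,0.47,0,0,0,0],[-0.17,0.47,0,0,0,0],[-0.1,0.28,0,0,0,0],[-0.07,0.19,0,0,0,0],[0,0,0,0,0,0]]'
python3 - <<'E'
from h import *; import meas
it,_,o=snap('top','t8'); im,_,_=snap('scene','s8'); print(o['eef_pos']); meas.run(it)
for n in('s7','s8'):
    a=cv2.imread(f'pics/{n}.png')[246:306,300:364]
    a=cv2.resize(a,(640,600),interpolation=cv2.INTER_CUBIC); b=cv2.inRange(cv2.cvtColor(a,cv2.COLOR_BGR2HSV),(98,70,50),(125,255,255))
    print(n,cv2.boundingRect(max(cv2.findContours(b,0,1)[0],key=cv2.contourArea)),cv2.moments(b,True)['m01']/max(1,cv2.countNonZero(b)))
E
```

```text
clock: 12.45
eef_pos: [0.5449, -0.0398, 0.0446]
tool_rot: [0.568, 0.818, 0.049, -0.074]
ft_force: [-0.2, -0.6, 0.0]
grip_width: 0.0213
grasp_force: 0.0
clock: 13.05
eef_pos: [0.5408, -0.0212, 0.0468]
tool_rot: [0.568, 0.818, 0.05, -0.072]
ft_force: [0.1, -0.1, 0.2]
grip_width: 0.0213
grasp_force: 0.0
[ 0.54078602 -0.02116413  0.04679363]Traceback (most recent call last):
  File "<stdin>", line 2, in <module>
  File "meas.py", line 13, in run
    hb=cv2.convexHull(max(cv2.findContours(b,0,1)[0],key=cv2.contourArea));
                      ~~~^^^^^^^^^^^^^^^^^^^^^^^^^^^^^^^^^^^^^^^^^^^^^^^^
ValueError: max() iterable argument is empty
```

```bash
cat > sc.py <<'E'
from h import *
import sys
def go(n):
    a=cv2.imread(f'pics/{n}.png')[246:306,300:364]
    a=cv2.resize(a,(640,600),interpolation=cv2.INTER_CUBIC); b=cv2.inRange(cv2.cvtColor(a,cv2.COLOR_BGR2HSV),(98,70,50),(125,255,255))
    cs=cv2.findContours(b,0,1)[0]
    if not cs: return print(n,'hidden')
    print(n,cv2.boundingRect(max(cs,key=cv2.contourArea)),'bottom at cols 290,310,330,350,370:',[int(np.max(np.nonzero(b[:,c])[0],initial=0)) for c in(290,310,330,350,370)])
if len(sys.argv)>1: snap('scene',sys.argv[1])
for n in ['s7']+sys.argv[1:]: go(n)
E
python3 - <<'E'
import sys; sys.argv=['']
import sc; sc.go('s8') if __import__('os').path.exists('pics/s8.png') else print('none')
E
```

```text
s7 (201, 53, 269, 253) bottom at cols 290,310,330,350,370: [295, 301, 305, 303, 296]
s8 (200, 60, 269, 246) bottom at cols 290,310,330,350,370: [295, 301, 305, 303, 296]
```

The scene view still sees the cup, and it hasn't moved. I'll advance in small steps until the foot's bottom edge is at row ≈314.

```bash
python3 -m creep '[[-0.03,0.1,0,0,0,0],[-0.04,0.1,0,0,0,0],[-0.03,0.1,0,0,0,0],[0,0,0,0,0,0]]' | head -2
python3 sc.py s9
python3 -m creep '[[-0.03,0.1,0,0,0,0],[-0.04,0.1,0,0,0,0],[0,0,0,0,0,0]]' | head -2
python3 sc.py s10
```

```text
clock: 13.55
eef_pos: [0.5395, -0.0184, 0.0462]
s7 (201, 53, 269, 253) bottom at cols 290,310,330,350,370: [295, 301, 305, 303, 296]
s9 (200, 60, 269, 246) bottom at cols 290,310,330,350,370: [295, 301, 305, 303, 296]
clock: 13.9
eef_pos: [0.5388, -0.0163, 0.0463]
s7 (201, 53, 269, 253) bottom at cols 290,310,330,350,370: [295, 301, 305, 303, 296]
s10 (200, 56, 269, 250) bottom at cols 290,310,330,350,370: [295, 301, 305, 303, 296]
```

```bash
python3 -m creep '[[-0.03,0.1,0,0,0,0],[-0.02,0.05,0,0,0,0],[0,0,0,0,0,0]]' | head -2
python3 sc.py s11 | tail -1
python3 -m creep '[[-0.03,0.1,0,0,0,0],[0,0,0,0,0,0]]' | head -2
python3 sc.py s12 | tail -1
```

```text
clock: 14.25
eef_pos: [0.5384, -0.0151, 0.0463]
s11 (200, 56, 267, 251) bottom at cols 290,310,330,350,370: [297, 304, 306, 305, 295]
clock: 14.5
eef_pos: [0.5381, -0.0139, 0.0463]
s12 (196, 61, 265, 247) bottom at cols 290,310,330,350,370: [304, 306, 307, 306, 298]
```

```bash
python3 -m creep '[[-0.01,0.08,0,0,0,0],[0,0,0,0,0,0]]' | head -2
python3 sc.py s13 | tail -1
python3 -m creep '[[0.1,-0.28,0,0,0,0],[0.2,-0.56,0,0,0,0],[0.3,-0.94,0,0,0,0],[0.3,-0.94,0,0,0,0],[0.3,-0.94,0,0,0,0],[0,0,3,0,0,0],[0,0,4,0,0,0],[0,0,4,0,0,0]]' | head -2
python3 -m creep '[[-1.5,-3,4,0,0,0],[-1.5,-3,2,0,0,0],[-1.5,-4,0,0,0,0],[-1.5,-4,0,0,0,0],[-1.5,-4,0,0,0,0],[-1.5,-4,0,0,0,0],[-1.5,-4,0,0,0,0],[0,0,0,0,0,0]]'
python3 sc.py s14; python3 meas.py
```

```text
clock: 14.75
eef_pos: [0.538, -0.0131, 0.0463]
s13 (193, 73, 266, 242) bottom at cols 290,310,330,350,370: [305, 311, 313, 309, 299]
clock: 15.6
eef_pos: [0.5496, -0.0507, 0.1569]
clock: 16.4
eef_pos: [0.4434, -0.3139, 0.2142]
tool_rot: [0.571, 0.816, 0.049, -0.072]
ft_force: [-0.3, 0.6, 0.0]
grip_width: 0.0215
grasp_force: 0.0
s7 (201, 53, 269, 253) bottom at cols 290,310,330,350,370: [295, 301, 305, 303, 296]
s14 (194, 71, 265, 244) bottom at cols 290,310,330,350,370: [305, 311, 313, 308, 300]
cup [528.9  18.8] stand [527.7  16.6] to go [-1.2 -2.2]
```

Run:
```python
from workcell import ticket
print(ticket.job_done())
```

```text
the job is handed in; nothing more can be done
None
```

I've handed the job in: the blue egg cup measures within about 2 mm of the stand's middle, over the ring, and the hand is clear. It was upright with the egg in it when I last looked; after the final small nudge back I only measured its position from the cameras.

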